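# Clear the bottle and shut the drawers of the craft chest

### The arm

A 6-joint arm with a two-finger parallel gripper is mounted at the origin on the work surface. World frame = base frame: x ahead of the robot, y to its left, z up, the work surface at z = 0. Lengths are in m, angles in degrees, forces in N, time in s.
With the tool pointing down it reaches from about 0.35 to 0.875 m from the base axis. Payload 4.2 kg.
Tool frame: the origin (TCP) lies at the very end of the fingers, on their centre line; the grasp point (between the pads) lies 19 mm behind it (r.grip_point_offset is the distance from the TCP to the grasp point, in m); z points along the fingers, y is the line along which they close (so a half turn about z gives the same grasp; the last joint's range is limited). The gripper opens to 87 mm and grips with 3 to 60 N. Pads are 19 mm wide; open, the fingers measure 117 mm over their backs; the gripper's body (75 mm by 190 mm) begins 51 mm behind the grasp point.
Start: joints at [91.478, 22.042, 0.453, 0, -68.411, -14.817], TCP at [0.144, 0.608, 0.191] pointing down, gripper open.
Joint ranges: [-179.83, 179.83], [-69.29, 118.12], [-61.27, 80.66], [-181.25, 117.63], [-171.15, -9.14], [-177.46, 177.46]. Speed limits (degrees/s): [159.86, 159.86, 180, 180, 180, 180].

### API

Orientations are given as a 3x3 rotation matrix whose columns are the frame's x, y, z axes.
In Python, from station import r, cams gives the robot as it stands. The module is installed in compiled form; this text tells all that it offers.
- The arm moves only by the shell command python3 -m handwheel 'ROWS'. ROWS is JSON, a list that holds one entry, the list of rows, each a list of 7 numbers: the turn, a rotation vector about the tool's x, y, z in units of 6 degrees (1.0 is 6 degrees), then the shift along the tool's x, y, z in m, then the finger opening in m, from 0 to 0.087. In form: [[[ax, ay, az, x, y, z, jaw], ...]]. A call has 1 to 12 rows; each row shifts and turns the commanded pose from where the row before left it, along the tool's axes as they then stand; what a row does not reach is not made up. A row lasts 1/10 s, in which the tool goes at most 50 mm and 8.59 degrees, less where a joint would pass 70% of its speed; a pose out of reach is approached as far as the arm can. A call with a gripper value outside its range is refused whole. The fingers move at their own pace and stop on an object; the grip force is fixed at half the most. Time passes only in rows, so rows that do not move let the fingers close. It gives the time, the measured TCP pose, the force, the opening and the grip force at its end, in the units of the state.
- r.sense(): the state, without advancing time (a new reading comes with each control period).
- cams.capture(name): name is "scene" or "top" or "wrist"; returns the picture (384x512x3 uint8, red, green, blue); there is no depth.
- cams.get_calibration(name): a dict with "camera_matrix" (3x3 intrinsics, pixels), "k1" (the pictures are not rectified: a ray, as slopes to the right and down, at radius r is drawn at 1 + k1 r^2 times it, then the intrinsics apply), "rvec" (rotation vector, rad) and "tvec" (3), from world to camera coordinates, as OpenCV has them; the wrist camera has in their place "T_tool_cam" (4x4, takes a point from camera to tool coordinates, whose origin is the TCP and whose axes are the flange's). Camera axes: x right, y down, z forward; pixel columns grow to the right and rows downward; lengths in m; the calibration is good to about 2 mm. A picture is of the moment at which its call begins: read the wrist's pose just before it. get_calibration takes no time and is no camera call.
- r.finish_job(): hands the job in; it is judged then, once.
The state is a dict: "time_s": time; "joints": joint angles; "joint_velocities": joint speeds; "effort": joint torques, N m; "tcp_pos": TCP position; "ee_rot": TCP orientation; "wrist_force": force on the tool from outside, world axes, zero at the start; "moment": the same for the moment, N m; "gripper_width": opening from 0.0 (shut) to 1.0 (fully open); "gripper_force": force on a finger pad.
Only numpy, scipy, OpenCV 4.12 (cv2) and the standard library are available. Lean on these libraries where they do the work, as an engineer would, in place of code of your own. Each camera call takes 0.05 s, during which the arm holds its last target. There are 200 camera calls.

### The job

Both drawers of the small wooden chest are standing open, and a tall stoppered bottle has been left upright in one of them, so that it will not go in. Take the bottle out and stand it upright in the gap between the two bottles on the small wooden board, then push both drawers fully home, without slamming, until each seats at its catch. The squat pot in the other drawer stays in it, upright; do not knock over or shift the other things standing about.

Things in the scene. Friction and masses are not known exactly. Their poses are not given: they have to be found in the camera images.
- chest: small wooden chest with two drawers side by side, fixed; 300 mm wide (y), 180 deep (x), 77 high. Origin: on the table under the middle of its front (outer face of the shut drawers); x points into the chest, y to its left seen from the robot. Drawers come out towards -x. The opening ends 67 mm above the table: too low for the bottle. Fixed books lie on top from 115 mm behind the front, to 125 mm height.
- left_drawer (a joint): how far the left drawer (centre line at y = 73 mm of the chest) is out, m; 0 = home, 0.14 = fully out. It slides along the chest's x with 1 to 2 N; in the last 12 mm it meets a sprung catch (up to about 12 N, most at 10 mm); pushed on past it, it snaps home to 0 and stays; let go before, it springs back to 11 to 17 mm open.
- right_drawer (a joint): how far the right drawer (centre line at y = -73 mm of the chest) is out, m; 0 = home, 0.14 = fully out. It slides along the chest's x with 1 to 2 N; in the last 12 mm it meets a sprung catch (up to about 12 N, most at 10 mm); pushed on past it, it snaps home to 0 and stays; let go before, it springs back to 11 to 17 mm open.
- left_drawer_knob (a point): middle of the outer end of the left drawer's knob (24 mm disc, 40 mm above the table, standing 20 mm out from the drawer front); moves with the drawer. The front is a flat panel 143 mm wide, 12 thick, 7 to 65 mm above the table; push on panel or knob. The drawer's side walls end 44 mm, its inner floor 15 mm above the table.
- right_drawer_knob (a point): middle of the outer end of the right drawer's knob (24 mm disc, 40 mm above the table, standing 20 mm out from the drawer front); moves with the drawer. The front is a flat panel 143 mm wide, 12 thick, 7 to 65 mm above the table; push on panel or knob. The drawer's side walls end 44 mm, its inner floor 15 mm above the table.
- bottle_center (a point): centre, half-way up, of the tall bottle, brown with a cork stopper, 100 mm high, round, 42 mm across up to 66 mm above its foot, then narrowing to a neck 25 mm across; 140 g; z is its axis. It stands on the floor (15 mm above the table) of one of the drawers, left or right.
- pot_center (a point): centre, half-way up, of the squat brown pot, 42 mm across and 36 mm high, which stands in the other drawer and belongs there; z is its axis.
- board_gap (a point): middle of the upper face of the small wooden board (210 x 90 mm, 10 mm thick, fixed on the table to the left or the right of the chest); x along its length, z up. A bottle stands about 70 mm to either side along x; the free place between them, for the bottle, is this point.
- stock_a_center (a point): centre, half-way up, of the reddish clay bottle on the board, on the +x side of the gap, 40 mm across and 90 mm high, loose; z is its axis. Leave it where it stands.
- stock_b_center (a point): centre, half-way up, of the dark green bottle on the board, on the -x side of the gap, 40 mm across and 85 mm high, loose; z is its axis. Leave it where it stands.
- inkwell_a_center (a point): centre, half-way up, of a squat brown inkwell on the table in front of the left drawer, 40 mm across and 45 mm high, loose; z is its axis. Leave it where it stands.
- inkwell_b_center (a point): centre, half-way up, of a squat pale inkwell on the table in front of the right drawer, 36 mm across and 38 mm high, loose; z is its axis. Leave it where it stands.
- burnisher_center (a point): middle of a small hand tool with a red handle, 145 mm long along its x, 16 mm thick, lying on a pale cutting mat on the side of the chest away from the board. Leave it where it lies.
- jug_center (a point): centre, half-way up, of a pale clay jug on the table close beside the chest, left or right of it, 54 mm across and 85 mm high, loose; z is its axis. Leave it where it stands.
- dish_center (a point): centre, half-way up, of a low white pot on the table close beside the chest, on the other side from the jug, 60 mm across and 40 mm high, loose; z is its axis. Leave it where it stands.
- bottle: the same tall bottle; origin: centre of its foot, z its axis.
Mind the look-alikes: they are no part of the job. Of the things shaped like the part that bears board_gap, the wooden one is meant.

How it is judged (in metres and radians):
On the way, in this order (a step that is already met when the one before it is completed fails the run):
1. the bottle stands upright in the gap on the board, let go (horizontal distance between bottle_center and board_gap below 0.03 m and z of bottle_center in the frame of board_gap between 0.044 and 0.056 m and angle between bottle_center's own z axis and vertical below 0.12 rad and contact force between bottle and the fingers below 0.05 N), for 0.2 s.
2. both drawers are home at their catches (value of joint each of left_drawer, right_drawer below 0.003 m), for 0.2 s.
At the end, for the whole second after the job is handed in: The bottle stands upright (within 0.12 rad), released and still, on the board within 30 mm of the middle of the gap; both drawers are within 3 mm of home; the pot stands upright in its drawer inside the chest (all of step 1 and all of step 2 and x of pot_center in the frame of chest above 0.012 m and z of pot_center in the frame of chest below 0.045 m and angle between pot_center's own z axis and vertical below 0.2 rad and linear speed of bottle below 0.02 m/s); the robot touches nothing.
It fails at once if a bystander (a bottle on the board, an inkwell, the hand tool, the jug or the white pot) is moved more than 30 mm (distance of any of stock_a_center, stock_b_center, inkwell_a_center, inkwell_b_center, burnisher_center, jug_center, dish_center from where it was at the start of the episode above 0.03 m).
It fails at once if the bottle or the pot is knocked over (tilted beyond 0.8 rad) (angle between any of bottle_center, pot_center's own z axis and vertical above 0.8 rad).
It fails at once if a drawer is slammed (shuts faster than 0.7 m/s) (velocity of joint any of left_drawer, right_drawer below -0.7 m/s).
It also fails if it takes over 64 s, if anything falls off the work surface, if the arm or the gripper's body presses on something with over 40 N, if the wrist force passes 120 N, or if a joint passes its speed limit or range.

## Working session

There is one attempt and no reset: what is moved stays moved. The work goes in short steps, Python scripts to look and compute and a shell command to move; the robot and the scene stay as the last step left them, time stands still between calls to the robot, and variables do not carry over. Pictures are saved under pics/ and viewed, at most 10 in all, crops included, and the job is handed in when it is done.

```bash
mkdir -p pics
python3 - <<'E'
from station import r,cams
import cv2
s=r.sense(); print(s['time_s'],s['tcp_pos'],s['ee_rot'],s['gripper_width'],r.grip_point_offset)
for n in("scene","top"):
    im=cams.capture(n); cv2.imwrite(f'pics/{n}0.png',cv2.resize(im[:,:,::-1],(800,600),interpolation=cv2.INTER_CUBIC)); cv2.imwrite(f'pics/raw_{n}.png',im[:,:,::-1])
    print(cams.get_calibration(n))
print(cams.get_calibration("wrist"))
E
```

```text
0.0 [0.1440256  0.60747461 0.1897297 ] [[ 9.72975498e-01 -2.30907977e-01 -4.30474383e-04]
 [-2.30908363e-01 -9.72973060e-01 -2.18012062e-03]
 [ 8.45672663e-05  2.22060409e-03 -9.99997531e-01]] 1.002241834281076 0.0187
{'camera_matrix': array([[384.18035297,   0.        , 255.32076724],
       [  0.        , 384.18035297, 194.39461902],
       [  0.        ,   0.        ,   1.        ]]), 'k1': -0.05494388635723834, 'rvec': array([ 2.01600497,  1.57025761, -0.55728692]), 'tvec': array([-0.10948646, -0.32334399,  1.32867363])}
{'camera_matrix': array([[437.96103627,   0.        , 257.81006318],
       [  0.        , 437.96103627, 198.2736375 ],
       [  0.        ,   0.        ,   1.        ]]), 'k1': 0.04582475048398276, 'rvec': array([ 2.14604674, -2.16020813,  0.18208181]), 'tvec': array([0.00133417, 0.5127475 , 1.07456236])}
{'camera_matrix': array([[278.22762426,   0.        , 255.1179201 ],
       [  0.        , 278.22762426, 190.74784547],
       [  0.        ,   0.        ,   1.        ]]), 'k1': -0.06864110387695821, 'T_tool_cam': array([[-3.16912793e-05, -9.64472275e-01, -2.64184081e-01,
         7.25736485e-02],
       [ 9.99999968e-01, -9.64069034e-05,  2.31999244e-04,
         1.51860537e-03],
       [-2.49226008e-04, -2.64184066e-01,  9.64472248e-01,
        -1.94781401e-01],
       [ 0.00000000e+00,  0.00000000e+00,  0.00000000e+00,
         1.00000000e+00]])}
```

View pics/top0.png

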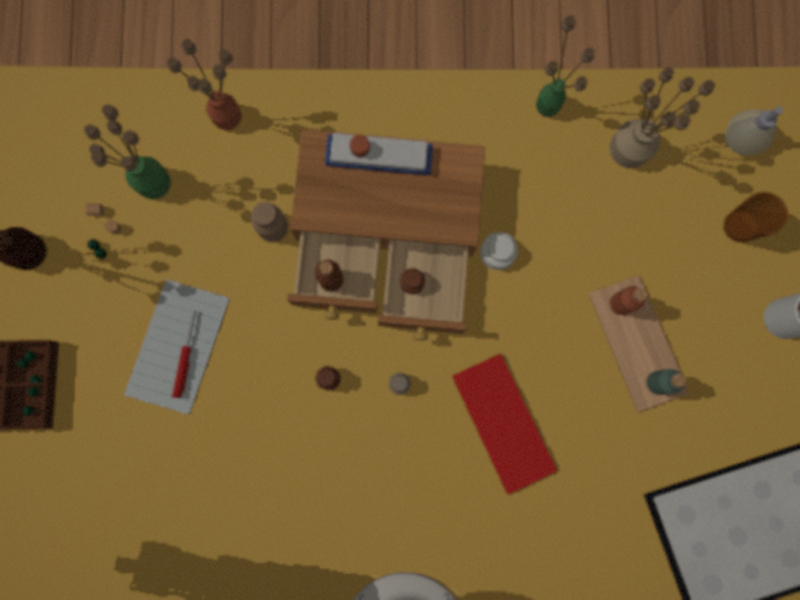

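View pics/scene0.png

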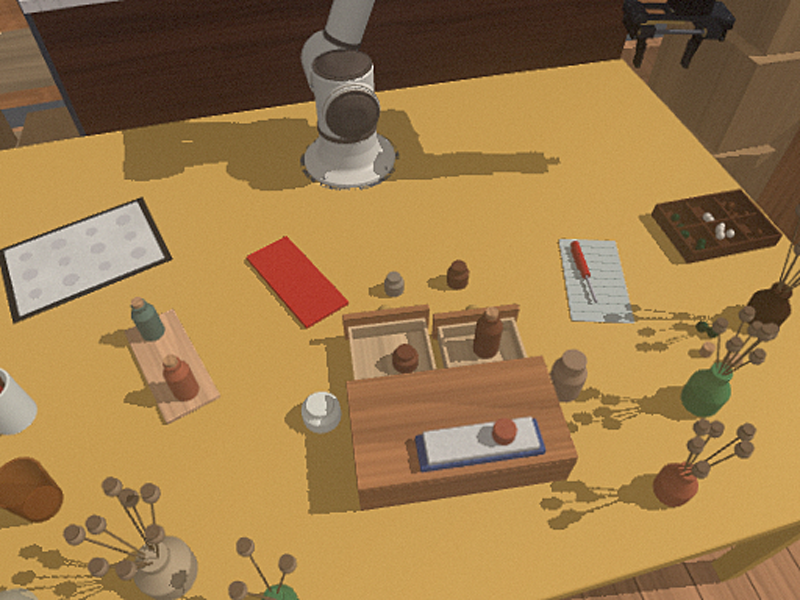

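The top view shows the brown corked bottle at (328,273) in the left drawer. The squat pot is at (412,281) in the right one. There are two board candidates: the wooden one at (638,343), with a clay and a green bottle on it, and a plain red one at (505,425). The wooden one fits the description. The red one and the white tray are look-alikes. I'll confirm in an enlarged crop.

```bash
cat > h.py <<'E'
import numpy as np, cv2
from scipy.spatial.transform import Rotation as R
def ray(cal,px):
    K=cal['camera_matrix']; d=np.linalg.solve(K,[px[0],px[1],1.])[:2]; s=d.copy()
    for _ in range(20): s=d/(1+cal['k1']*(s@s))
    return np.r_[s,1]
def ext(cal,st=None):
    if 'rvec' in cal:
        Rm=cv2.Rodrigues(cal['rvec'])[0]; return Rm.T,-Rm.T@cal['tvec']
    T=cal['T_tool_cam']; E=np.array(st['ee_rot']); return E@T[:3,:3],E@T[:3,3]+st['tcp_pos']
def at(cal,px,z,st=None):
    Rm,c=ext(cal,st); d=Rm@ray(cal,px); return (c+d*(z-c[2])/d[2])
def proj(cal,P,st=None):
    Rm,c=ext(cal,st); p=Rm.T@(np.array(P)-c); s=p[:2]/p[2]; s=s*(1+cal['k1']*(s@s)); K=cal['camera_matrix']
    return s*K[0,0]+K[:2,2]
E
python3 - <<'E'
import cv2
a=cv2.imread('pics/raw_top.png')[70:270,180:450]; cv2.imwrite('pics/topc.png',cv2.resize(a,None,fx=2.96,fy=2.96,interpolation=cv2.INTER_CUBIC))
b=cv2.imread('pics/raw_scene.png')[120:320,80:400]; cv2.imwrite('pics/scenec.png',cv2.resize(b,None,fx=2.5,fy=2.5,interpolation=cv2.INTER_CUBIC))
E
```

```text
(no output)
```

View pics/topc.png

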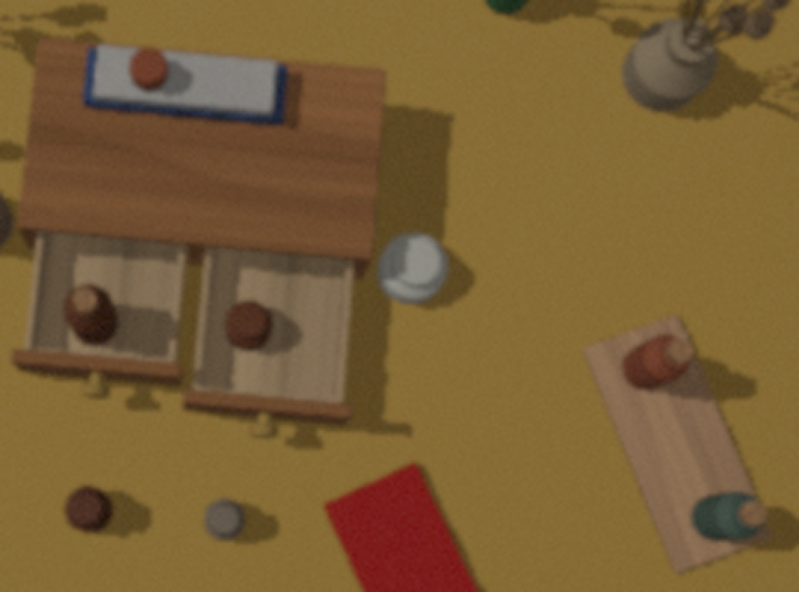

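View pics/scenec.png

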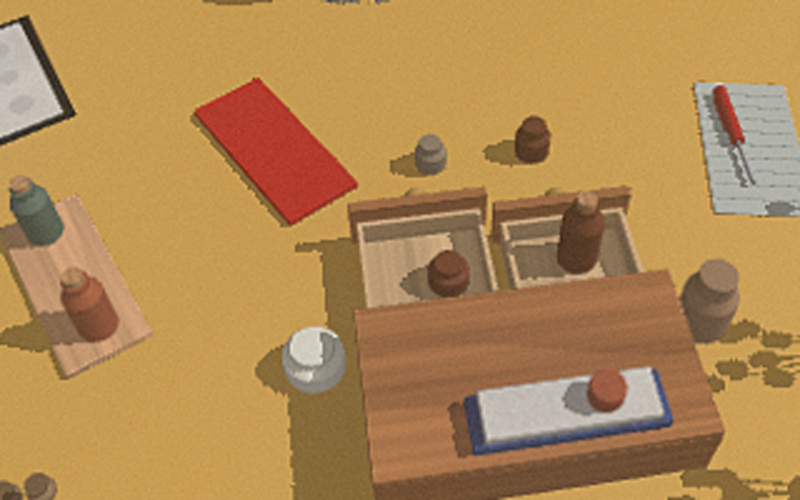

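The crop confirms it: the wooden board has corners (585,349), (679,316), (763,545) and (681,572), and carries the clay and green bottles. The bottle's cork top is at (87,299). The knobs are at (96,390) and (263,432).

Run:
```python
from station import r,cams
from h import *
np.set_printoptions(precision=4,suppress=True)
T=cams.get_calibration('top');S=cams.get_calibration('scene')
t=lambda p,z:at(T,(180+(p[0]+.5)/2.96-.5,70+(p[1]+.5)/2.96-.5),z)
s=lambda p,z:at(S,(80+(p[0]+.5)/2.5-.5,120+(p[1]+.5)/2.5-.5),z)
for n,p,z in [('corkT',(86,300),.115),('clayT',(679,350),.10),('greenT',(752,513),.095),('pot',(248,325),.035),
 ('chFL',(22,229),.077),('chFR',(370,258),.077),('chBL',(40,40),.077),('chBR',(385,70),.077),('knL',(96,392),.04),('knR',(263,433),.04),
 ('pLl',(14,360),.065),('pLr',(180,374),.065),('pRl',(186,404),.065),('pRr',(350,415),.065),('inkA',(88,508),.023),('inkB',(225,519),.02),('dish',(414,268),.02),
 ('b1',(585,349),.01),('b2',(679,316),.01),('b3',(763,545),.01),('b4',(681,572),.01)]: print(n,t(p,z))
print(np.mean([t(p,.01) for p in [(585,349),(679,316),(763,545),(681,572)]],0))
for n,p,z in [('corkS',(586,201),.115),('clayS',(73,275),.1),('greenS',(21,184),.095),('bc',(151,333),.01),('bc2',(67,377),.01),('pot',(450,262),.051),('bc',(77,197),.01),
 ('chFL',(667,272),.077),('chFR',(357,312),.077),('chBL',(721,432),.077),('chBR',(374,486),.077),('pLl',(630,188),.065),('pLr',(495,204),.065),('pRl',(485,189),.065),('pRr',(350,205),.065)]: print(n,s(p,z))
```

```text
corkT [0.5674 0.1158 0.115 ]
clayT [ 0.5269 -0.3656  0.1   ]
greenT [ 0.3948 -0.4177  0.095 ]
pot [ 0.5619 -0.017   0.035 ]
chFL [0.6365 0.1733 0.077 ]
chFR [ 0.6107 -0.1188  0.077 ]
chBL [0.8026 0.1602 0.077 ]
chBR [ 0.7759 -0.1353  0.077 ]
knL [0.5033 0.1136 0.04  ]
knR [ 0.4673 -0.0287  0.04  ]
pLl [0.5271 0.18   0.065 ]
pLr [0.5146 0.0414 0.065 ]
pRl [0.4892 0.0365 0.065 ]
pRr [ 0.4792 -0.1004  0.065 ]
inkA [0.4056 0.1211 0.023 ]
inkB [0.3954 0.004  0.02  ]
dish [ 0.6155 -0.165   0.02  ]
b1 [ 0.5437 -0.3161  0.01  ]
b2 [ 0.573  -0.4008  0.01  ]
b3 [ 0.3711 -0.4608  0.01  ]
b4 [ 0.3483 -0.3888  0.01  ]
[ 0.459  -0.3916  0.01  ]
corkS [0.5699 0.1142 0.115 ]
clayS [ 0.5248 -0.3659  0.1   ]
greenS [ 0.3963 -0.4177  0.095 ]
bc [ 0.5462 -0.3171  0.01  ]
bc2 [ 0.5757 -0.3994  0.01  ]
pot [ 0.5635 -0.017   0.051 ]
bc [ 0.3525 -0.3865  0.01  ]
chFL [0.6424 0.1742 0.077 ]
chFR [ 0.6132 -0.1179  0.077 ]
chBL [0.8048 0.1565 0.077 ]
chBR [ 0.7782 -0.1363  0.077 ]
pLl [0.5297 0.1823 0.065 ]
pLr [0.5154 0.0423 0.065 ]
pRl [0.4942 0.0378 0.065 ]
pRr [ 0.4805 -0.1001  0.065 ]
```

```bash
cat > plan.py <<'E'
import sys; from station import r; import numpy as np
# usage: plan.py x y z [yaw of tool x, deg]
def plan(tgt,yaw=None):
    s=r.sense(); E=np.array(s['ee_rot']); d=np.array(tgt)-s['tcp_pos']; y0=np.degrees(np.arctan2(E[1,0],E[0,0]))
    np.set_printoptions(precision=4,suppress=True)
    if yaw is not None:
        z=np.array([0,0,-1.]);x=np.array([np.cos(np.radians(yaw)),np.sin(np.radians(yaw)),0]);D=np.c_[x,np.cross(z,x),z]
        from scipy.spatial.transform import Rotation as R
        print('turn units (do first)',R.from_matrix(E.T@D).as_rotvec(degrees=True)/6,'then shift',D.T@d)
    else: print('shift tool',E.T@d)
    print('yaw',y0,'tcp',s['tcp_pos'],'t',s['time_s'],'F',s['wrist_force'],'w',s['gripper_width'],s['gripper_force'])
a=[float(v) for v in sys.argv[1:]]; plan(a[:3],a[3] if len(a)>3 else None)
E
python3 plan.py .5687 .115 .19 -5.2; python3 -m handwheel '[[[0,0,-1.36,0,0,0,0.087]]]'; python3 plan.py .5687 .115 .19
```

```text
turn units (do first) [ 0.0185  0.0006 -1.3586] then shift [ 0.4676  0.4521 -0.0001]
yaw -13.351466136226996 tcp [0.144  0.6076 0.1899] t 0.1 F [-0.6457  0.1178 -0.1775] w 1.0014548697242336 0.0
time_s: 0.2
tcp_pos: [0.1441, 0.6077, 0.1901]
ee_rot: [[0.996, -0.087, -0.0], [-0.087, -0.996, -0.002], [-0.0, 0.002, -1.0]]
wrist_force: [0.1, -0.2, 0.6]
gripper_width: 0.994
gripper_force: 0.0
shift tool [0.4659 0.4539 0.0007]
yaw -4.989765709931173 tcp [0.1441 0.6077 0.1901] t 0.2 F [ 0.1261 -0.2377  0.5568] w 0.9942371586428431 0.0
```

```bash
python3 -m handwheel '[[[0.02,0,0,0.031,0.030,0,0.087],[0,0,0,0.031,0.030,0,0.087],[0,0,0,0.031,0.030,0,0.087],[0,0,0,0.031,0.030,0,0.087],[0,0,0,0.031,0.030,0,0.087],[0,0,0,0.031,0.030,0,0.087],[0,0,0,0.031,0.030,0,0.087],[0,0,0,0.031,0.030,0,0.087],[0,0,0,0.031,0.030,0,0.087],[0,0,0,0.031,0.030,0,0.087],[0,0,0,0.031,0.030,0,0.087],[0,0,0,0,0,0,0.087]]]'; python3 plan.py .5687 .115 .19 -5.2
```

```text
time_s: 1.4
tcp_pos: [0.4558, 0.2452, 0.1896]
ee_rot: [[0.995, -0.096, -0.001], [-0.096, -0.995, 0.001], [-0.001, -0.001, -1.0]]
wrist_force: [0.6, 0.1, 0.4]
gripper_width: 0.999
gripper_force: 0.0
turn units (do first) [-0.0058  0.007  -0.0534] then shift [ 0.1242  0.1194 -0.0004]
yaw -5.520455807257897 tcp [0.4558 0.2452 0.1896] t 1.4 F [0.609  0.0616 0.4089] w 0.9994710781979428 0.0
```

```bash
python3 -m handwheel '[[[0,0,0,0.031,0.030,0,0.087],[0,0,0,0.031,0.030,0,0.087],[0,0,0,0.031,0.030,0,0.087],[0,0,0,0.031,0.030,0,0.087],[0,0,0,0,0,0,0.087],[0,0,0,0,0,0,0.087]]]'; python3 plan.py .5687 .115 .051 -5.2
python3 - <<'E'
from station import r,cams
from h import *
s=r.sense(); im=cams.capture('wrist'); cal=cams.get_calibration('wrist')
im=im[:,:,::-1].copy()
cv2.imwrite('pics/w1.png',cv2.resize(im,(800,600),interpolation=cv2.INTER_CUBIC))
for P in [(.5687,.115,.115),(.5687,.115,.081),(.5687,.136,.015),(.5687,.094,.015)]: print(P,(proj(cal,P,s)+.5)*1.5625-.5)
E
```

```text
time_s: 2.0
tcp_pos: [0.5665, 0.1174, 0.1891]
ee_rot: [[0.996, -0.092, -0.001], [-0.092, -0.996, 0.002], [-0.002, -0.002, -1.0]]
wrist_force: [0.1, -0.4, 0.3]
gripper_width: 1.001
gripper_force: 0.0
turn units (do first) [-0.0153  0.0155 -0.0138] then shift [0.0024 0.0022 0.1381]
yaw -5.282582349142599 tcp [0.5665 0.1174 0.1891] t 2.0 F [ 0.103  -0.436   0.3482] w 1.001237394999185 0.0
(0.5687, 0.115, 0.115) [400.01421414 292.50618205]
(0.5687, 0.115, 0.081) [399.96354781 280.47150583]
(0.5687, 0.136, 0.015) [375.64245592 265.34902301]
(0.5687, 0.094, 0.015) [424.20462851 260.94034982]
```

View pics/w1.png

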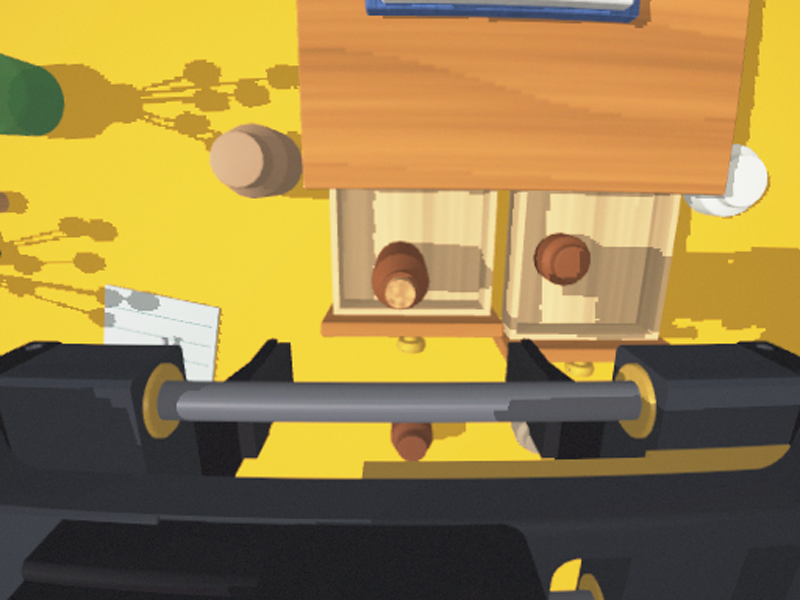

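The wrist view shows the cork at (401,292). The prediction was (400,292), so the estimate holds, and I'm descending.

```bash
python3 -m handwheel '[[[0,0,0,0.0024,0.0022,0.02,0.087],[0,0,0,0,0,0.03,0.087],[0,0,0,0,0,0.03,0.087],[0,0,0,0,0,0.03,0.087],[0,0,0,0,0,0.02,0.087],[0,0,0,0,0,0.008,0.087],[0,0,0,0,0,0,0.087],[0,0,0,0,0,0,0.06],[0,0,0,0,0,0,0.03],[0,0,0,0,0,0,0.03],[0,0,0,0,0,0,0.03],[0,0,0,0,0,0,0.03]]]'; python3 plan.py .5687 .115 .166 -5.2
```

```text
time_s: 3.25
tcp_pos: [0.5691, 0.1159, 0.0524]
ee_rot: [[0.996, -0.09, 0.001], [-0.09, -0.996, 0.002], [0.001, -0.003, -1.0]]
wrist_force: [0.8, -1.0, -0.0]
gripper_width: 0.632
gripper_force: 0.0
turn units (do first) [-0.0244 -0.0067  0.0021] then shift [-0.0003  0.0009 -0.1136]
yaw -5.187697581945319 tcp [0.5691 0.1159 0.0524] t 3.25 F [ 0.8322 -0.9704 -0.0039] w 0.631782907002773 0.0
```

```bash
python3 -m handwheel '[[[0,0,0,0,0,0,0.03],[0,0,0,0,0,0,0.03],[0,0,0,0,0,0,0.03],[0,0,0,0,0,0,0.03],[0,0,0,0,0,0,0.03],[0,0,0,0,0,0,0.03]]]'
```

```text
time_s: 3.85
tcp_pos: [0.569, 0.116, 0.052]
ee_rot: [[0.996, -0.09, 0.0], [-0.09, -0.996, 0.002], [0.0, -0.002, -1.0]]
wrist_force: [-0.4, 0.0, 0.3]
gripper_width: 0.398
gripper_force: 24.5
```

```bash
python3 -m handwheel '[[[0,0,0,0,0,0,0.03],[0,0,0,0,0,0,0.03],[0,0,0,0,0,-0.005,0.03],[0,0,0,0,0,-0.01,0.03],[0,0,0,0,0,-0.01,0.03],[0,0,0,0,0,0,0.03]]]'
python3 - <<'E'
from station import r,cams
import cv2
for n in ('wrist','scene'):
    im=cams.capture(n)[:,:,::-1]; cv2.imwrite(f'pics/{n}2r.png',im)
a=cv2.imread('pics/wrist2r.png'); b=cv2.imread('pics/scene2r.png')[150:300,220:420]
import numpy as np
cv2.imwrite('pics/g2.png',np.hstack([cv2.resize(a[100:340,130:380],(400,384)),cv2.resize(b,(400,300)) if 0 else cv2.copyMakeBorder(cv2.resize(b,(400,300)),0,84,0,0,cv2.BORDER_CONSTANT)]))
E
```

```text
time_s: 4.45
tcp_pos: [0.5702, 0.1162, 0.0792]
ee_rot: [[0.996, -0.09, 0.004], [-0.09, -0.996, 0.003], [0.004, -0.004, -1.0]]
wrist_force: [0.2, -0.3, 0.7]
gripper_width: 0.343
gripper_force: 0.0
```

View pics/g2.png

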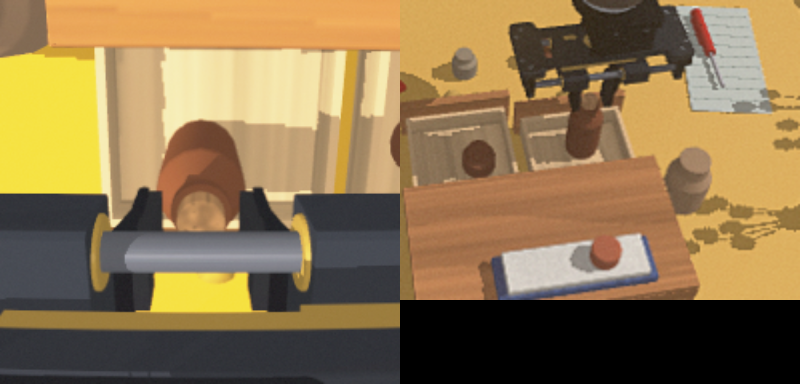

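Run:
```python
from station import r,cams
from h import *
s=r.sense(); cal=cams.get_calibration('wrist'); print(s['tcp_pos'],s['gripper_width'],s['gripper_force'])
print(at(cal,(255,100+212/1.6),.115,s), at(cal,(255,100+212/1.6),.118,s))
for z in(.07,.0979): print('grasp', (proj(cal,np.array(s['tcp_pos'])*[1,1,0]+[0,0,z],s)))
a=cv2.imread('pics/wrist2r.png')[150:300,150:350]; b=cv2.imread('pics/scene2r.png')[160:260,260:393]
cv2.imwrite('pics/g3.png',np.hstack([cv2.resize(a,(400,300),interpolation=cv2.INTER_CUBIC),cv2.resize(b,(400,300),interpolation=cv2.INTER_CUBIC)]))
```

```text
[0.56898572 0.11586308 0.07756834] 0.34361555833117546 0.0
[0.57152711 0.11399576 0.115     ] [0.5728454  0.11386696 0.118     ]
grasp [253.05715464 211.9332921 ]
grasp [252.65780913 225.86158812]
```

View pics/g3.png

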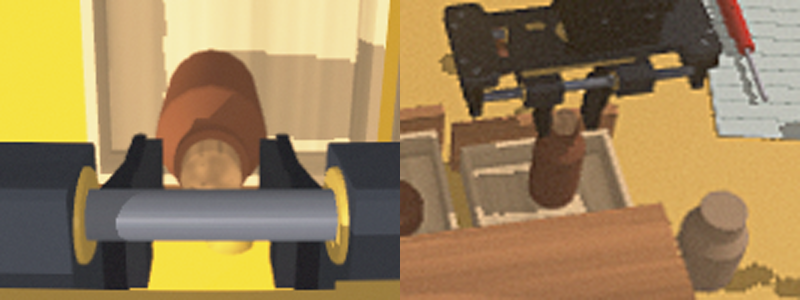

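The bottle still stands, cork at about (0.5715, 0.114), and the fingers now surround its neck without touching. I'll close on the neck here and read the width.

```bash
python3 -m handwheel '[[[0,0,0,0.001,0.001,-0.002,0.03],[0,0,0,0,0,0,0.025],[0,0,0,0,0,0,0.015],[0,0,0,0,0,0,0.01],[0,0,0,0,0,0,0.01],[0,0,0,0,0,0,0.01],[0,0,0,0,0,0,0.01],[0,0,0,0,0,0,0.01]]]'
```

```text
time_s: 5.35
tcp_pos: [0.5696, 0.1147, 0.0788]
ee_rot: [[0.996, -0.09, -0.0], [-0.09, -0.996, 0.002], [-0.0, -0.002, -1.0]]
wrist_force: [0.1, 0.7, -1.6]
gripper_width: 0.196
gripper_force: 30.0
```

```bash
python3 -m handwheel '[[[0,0,0,0,0,0,0],[0,0,0,0,0,0,0],[0,0,0,0,0,-0.003,0],[0,0,0,0,0,-0.005,0],[0,0,0,0,0,-0.007,0],[0,0,0,0,0,0,0],[0,0,0,0,0,0,0]]]';python3 - <<'E'
from station import r,cams
from h import *
s=r.sense(); cal=cams.get_calibration('wrist')
a=cams.capture('wrist')[150:300,150:350,::-1]; b=cams.capture('scene')[160:260,260:393,::-1]
cv2.imwrite('pics/g4.png',np.hstack([cv2.resize(a,(400,300),interpolation=cv2.INTER_CUBIC),cv2.resize(b,(400,300),interpolation=cv2.INTER_CUBIC)]))
E
```

```text
time_s: 6.05
tcp_pos: [0.5699, 0.1148, 0.0945]
ee_rot: [[0.996, -0.09, 0.001], [-0.09, -0.996, 0.003], [0.001, -0.003, -1.0]]
wrist_force: [-0.3, -0.4, -1.3]
gripper_width: 0.193
gripper_force: 30.0
```

View pics/g4.png

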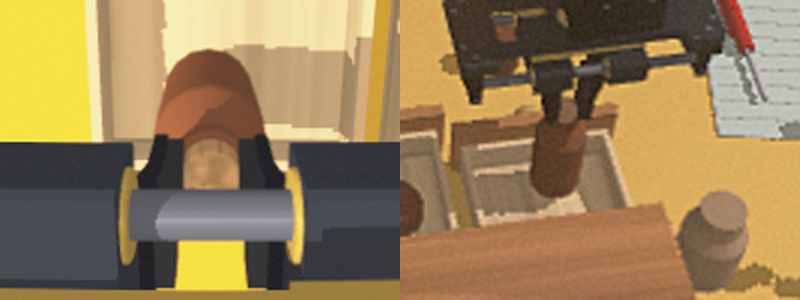

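The bottle is lifted by the neck: its weight shows as 1.3 N, and it hangs straight. I'm raising it and turning to the board yaw (tool x along 20°).

```bash
python3 -m handwheel '[[[0,0,0,0,0,-0.01,0],[0,0,0,0,0,-0.02,0],[0,0,0,0,0,-0.03,0],[0,0,0,0,0,-0.025,0],[0,0,0,0,0,-0.01,0],[0,0,0,0,0,0,0]]]'; python3 plan.py .460 -.3917 .19 20
```

```text
time_s: 6.75
tcp_pos: [0.5705, 0.1149, 0.1907]
ee_rot: [[0.996, -0.09, 0.004], [-0.09, -0.996, 0.004], [0.003, -0.004, -1.0]]
wrist_force: [0.6, -0.1, -2.4]
gripper_width: 0.192
gripper_force: 30.0
turn units (do first) [-0.0309 -0.038  -4.1956] then shift [-0.2771  0.4382  0.0007]
yaw -5.173734965501677 tcp [0.5705 0.1149 0.1907] t 6.75 F [ 0.6441 -0.0757 -2.3744] w 0.1918827567658198 29.99517470598221
```

```bash
python3 -c "
from station import r; print(r.sense()['joints'])"
```

```text
[ 27.26616124  17.72781175  -5.9682943   -0.10499084 -66.02870524
  57.60288969]
```

```bash
python3 -m handwheel '[[[-0.03,-0.03,-0.3,0,0,0,0],[0,0,-0.8,0,0,0,0],[0,0,-1,0,0,0,0],[0,0,-1,0,0,0,0],[0,0,-0.8,0,0,0,0],[0,0,-0.3,0,0,0,0],[0,0,0,-0.006,0.010,0,0],[0,0,0,-0.012,0.019,0,0],[0,0,0,-0.019,0.030,0,0],[0,0,0,-0.022,0.035,0,0],[0,0,0,-0.022,0.035,0,0],[0,0,0,-0.022,0.035,0,0]]]'; python3 -m handwheel '[[[0,0,0,-0.022,0.035,0,0],[0,0,0,-0.022,0.035,0,0],[0,0,0,-0.022,0.035,0,0],[0,0,0,-0.022,0.035,0,0],[0,0,0,-0.022,0.035,0,0],[0,0,0,-0.022,0.035,0,0],[0,0,0,-0.019,0.030,0,0],[0,0,0,-0.012,0.019,0,0],[0,0,0,-0.006,0.010,0,0],[0,0,0,0,0,0,0],[0,0,0,0,0,0,0]]]'; python3 plan.py .460 -.3917 .0755 20
```

```text
time_s: 7.95
tcp_pos: [0.5274, -0.0768, 0.1882]
ee_rot: [[0.94, 0.342, -0.005], [0.342, -0.94, -0.001], [-0.005, -0.001, -1.0]]
wrist_force: [0.7, 0.2, -0.5]
gripper_width: 0.195
gripper_force: 30.0
time_s: 9.05
tcp_pos: [0.4621, -0.3848, 0.1892]
ee_rot: [[0.94, 0.342, -0.004], [0.342, -0.94, 0.0], [-0.004, -0.001, -1.0]]
wrist_force: [-0.1, 0.4, -1.1]
gripper_width: 0.199
gripper_force: 30.0
turn units (do first) [-0.0142  0.0358  0.001 ] then shift [-0.0043  0.0058  0.1137]
yaw 20.006145284940548 tcp [ 0.4621 -0.3848  0.1892] t 9.05 F [-0.0684  0.3755 -1.0586] w 0.1994797558879969 29.99135434627533
```

```bash
python3 -m handwheel '[[[-0.014,0.035,0,-0.0043,0.0058,0.01,0],[0,0,0,0,0,0.025,0],[0,0,0,0,0,0.03,0],[0,0,0,0,0,0.025,0],[0,0,0,0,0,0.012,0],[0,0,0,0,0,0.004,0],[0,0,0,0,0,0.003,0],[0,0,0,0,0,0.0,0]]]'; python3 plan.py .460 -.3917 .0755 20
```

```text
time_s: 9.85
tcp_pos: [0.4611, -0.3927, 0.0816]
ee_rot: [[0.939, 0.343, 0.002], [0.343, -0.939, -0.002], [0.001, 0.002, -1.0]]
wrist_force: [-0.0, -0.3, -1.6]
gripper_width: 0.195
gripper_force: 30.0
turn units (do first) [ 0.0238 -0.0142  0.0078] then shift [-0.0007 -0.0013  0.0061]
yaw 20.047170603400147 tcp [ 0.4611 -0.3927  0.0816] t 9.85 F [-0.0193 -0.3031 -1.6065] w 0.19496834571972396 29.99254435300827
```

```bash
python3 -m handwheel '[[[0,0,0,0,0,0.002,0],[0,0,0,0,0,0.002,0],[0,0,0,0,0,0,0]]]'; python3 -m handwheel '[[[0,0,0,0,0,0.001,0],[0,0,0,0,0,0.001,0],[0,0,0,0,0,0,0]]]';python3 - <<'E'
from station import r,cams
from h import *
b=cams.capture('scene')[150:300,60:260,::-1]; a=cams.capture('wrist')[:,:,::-1]
cv2.imwrite('pics/g5.png',np.hstack([cv2.resize(a,(400,300),interpolation=cv2.INTER_CUBIC),cv2.resize(b,(400,300),interpolation=cv2.INTER_CUBIC)]))
E
```

```text
time_s: 10.15
tcp_pos: [0.4604, -0.3925, 0.0769]
ee_rot: [[0.94, 0.342, 0.001], [0.342, -0.94, -0.001], [0.001, 0.001, -1.0]]
wrist_force: [-0.1, -0.9, -1.4]
gripper_width: 0.193
gripper_force: 30.0
time_s: 10.45
tcp_pos: [0.4603, -0.3924, 0.0746]
ee_rot: [[0.94, 0.342, 0.001], [0.342, -0.94, -0.001], [0.0, 0.001, -1.0]]
wrist_force: [0.6, -0.3, -1.0]
gripper_width: 0.194
gripper_force: 30.0
```

View pics/g5.png

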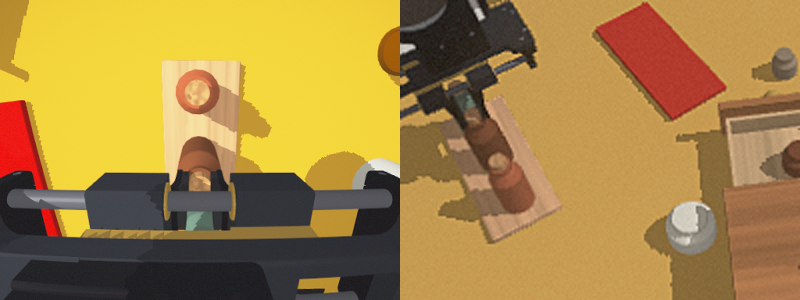

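The bottle hangs over the middle of the board, between the clay bottle (200,93 in the left half) and the green one. I'm lowering it to touch.

```bash
python3 -m handwheel '[[[0,0,0,0,0,0.001,0],[0,0,0,0,0,0,0]]]' | grep -E 'tcp|wrist'; python3 -m handwheel '[[[0,0,0,0,0,0.001,0],[0,0,0,0,0,0,0]]]'| grep -E 'tcp|wrist'
```

```text
tcp_pos: [0.4604, -0.3925, 0.0737]
wrist_force: [1.2, -0.4, -1.3]
tcp_pos: [0.461, -0.3928, 0.0737]
wrist_force: [-0.2, 0.8, 4.4]
```

Contact: +4.4 N. Releasing with a slow opening, then retracting straight up.

```bash
python3 -m handwheel '[[[0,0,0,0,0,-0.0005,0.01],[0,0,0,0,0,0,0.02],[0,0,0,0,0,0,0.025],[0,0,0,0,0,0,0.03],[0,0,0,0,0,0,0.04],[0,0,0,0,0,0,0.05],[0,0,0,0,0,0,0.06],[0,0,0,0,0,0,0.06],[0,0,0,0,0,0,0.06],[0,0,0,0,0,0,0.06]]]'; python3 -m handwheel '[[[0,0,0,0,0,-0.01,0.06],[0,0,0,0,0,-0.02,0.06],[0,0,0,0,0,-0.03,0.06],[0,0,0,0,0,-0.03,0.06],[0,0,0,0,0,-0.02,0.06],[0,0,0,0,0,-0.01,0.06],[0,0,0,0,0,0,0.06]]]'
python3 - <<'E'
from station import r,cams
from h import *
b=cams.capture('scene')[150:300,60:260,::-1]; a=cams.capture('wrist')[:,:,::-1]
cv2.imwrite('pics/g6.png',np.hstack([cv2.resize(a,(400,300),interpolation=cv2.INTER_CUBIC),cv2.resize(b,(400,300),interpolation=cv2.INTER_CUBIC)]))
E
python3 plan.py .440 .1193 .19 -5.2
```

```text
time_s: 11.95
tcp_pos: [0.4604, -0.3925, 0.0732]
ee_rot: [[0.94, 0.342, 0.001], [0.342, -0.94, -0.001], [0.0, 0.001, -1.0]]
wrist_force: [0.4, -0.4, 0.7]
gripper_width: 0.679
gripper_force: 0.0
time_s: 12.65
tcp_pos: [0.461, -0.3928, 0.1952]
ee_rot: [[0.94, 0.342, 0.004], [0.342, -0.94, -0.003], [0.003, 0.004, -1.0]]
wrist_force: [-0.6, -0.5, 0.1]
gripper_width: 0.688
gripper_force: 0.0
turn units (do first) [-0.0032  0.0034  4.2011] then shift [-0.0661 -0.5073  0.0023]
yaw 20.006413324539686 tcp [ 0.4598 -0.3919  0.1923] t 12.75 F [ 0.0178 -0.1817 -0.7233] w 0.6917885250080569 0.0
```

View pics/g6.png

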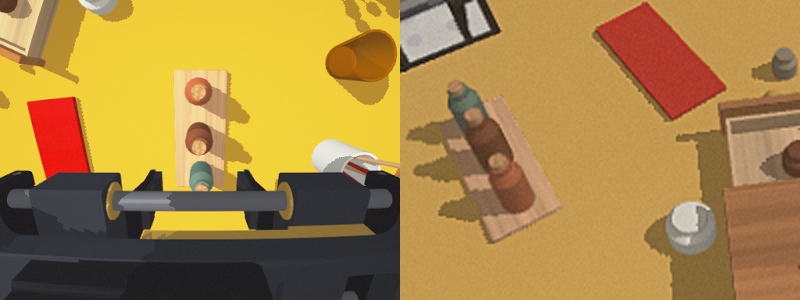

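The new picture shows the bottle upright between the green and the clay bottles, all three in line on the wooden board. Next is the right drawer: fingers shut, coming down in front of its knob.

```bash
python3 -m handwheel '[[[0,0,0.4,0,0,0,0.03],[0,0,1,0,0,0,0],[0,0,1.2,0,0,0,0],[0,0,1.1,0,0,0,0],[0,0,0.5,0,0,0,0],[0,0,0,0,-0.015,0,0],[0,0,0,-0.003,-0.03,0,0],[0,0,0,-0.006,-0.045,0,0],[0,0,0,-0.006,-0.045,0,0],[0,0,0,-0.006,-0.045,0,0],[0,0,0,-0.006,-0.045,0,0],[0,0,0,-0.006,-0.045,0,0]]]'; python3 plan.py .442 -.0265 .19 -5.2
```

```text
time_s: 13.95
tcp_pos: [0.4505, -0.1183, 0.192]
ee_rot: [[0.996, -0.089, -0.001], [-0.089, -0.996, -0.001], [-0.001, 0.001, -1.0]]
wrist_force: [1.6, 0.8, -0.5]
gripper_width: 0.004
gripper_force: 0.0
turn units (do first) [0.0081 0.0098 0.0142] then shift [-0.0167 -0.0906  0.002 ]
yaw -5.114917070436143 tcp [ 0.4505 -0.1183  0.192 ] t 13.95 F [ 1.6394  0.8158 -0.5081] w 0.004008542278777401 0.0
```

```bash
python3 -m handwheel '[[[0,0,0,-0.008,-0.03,0,0],[0,0,0,-0.006,-0.025,0,0],[0,0,0,-0.002,-0.015,0,0],[0,0,0,0,-0.004,0,0],[0,0,0,0,0,0,0],[0,0,0,0,0,0,0]]]' | grep tcp; python3 plan.py .442 -.0265 .036 -5.2
```

```text
tcp_pos: [0.4423, -0.0457, 0.1925]
turn units (do first) [0.0115 0.0007 0.003 ] then shift [-0.002  -0.0191  0.1565]
yaw -5.181981447666124 tcp [ 0.4423 -0.0457  0.1925] t 14.55 F [ 0.1228 -0.463  -0.2162] w 0.008439533819998343 0.0
```

```bash
python3 -m handwheel '[[[0,0,0,-0.002,-0.019,0,0],[0,0,0,0,0,0.02,0],[0,0,0,0,0,0.035,0],[0,0,0,0,0,0.035,0],[0,0,0,0,0,0.03,0],[0,0,0,0,0,0.02,0],[0,0,0,0,0,0.012,0],[0,0,0,0,0,0.004,0],[0,0,0,0,0,0,0]]]' | grep -E 'tcp|wrist'; python3 plan.py .5805 -.035 .036 -5.2
```

```text
tcp_pos: [0.4422, -0.0271, 0.0364]
wrist_force: [-0.2, -0.2, -0.0]
turn units (do first) [ 0.0143  0.0038 -0.0061] then shift [ 0.1384 -0.0046  0.0004]
yaw -5.236364745946123 tcp [ 0.4422 -0.0271  0.0364] t 15.45 F [-0.2372 -0.2332 -0.0161] w 0.002022436735530914 0.0
```

```bash
python3 -m handwheel '[[[0,0,0,0.005,0,0,0],[0,0,0,0.008,0,0,0],[0,0,0,0.008,0,0,0],[0,0,0,0.01,0,0,0],[0,0,0,0.01,0,0,0],[0,0,0,0.01,0,0,0],[0,0,0,0.01,0,0,0],[0,0,0,0.01,0,0,0],[0,0,0,0.01,0,0,0],[0,0,0,0.01,0,0,0],[0,0,0,0.007,0,0,0],[0,0,0,0.004,0,0,0]]]' | grep -E 'tcp|wrist'; for i in 1; do python3 -m handwheel '[[[0,0,0,0.005,0,0,0],[0,0,0,0,0,0,0]]]' | grep -E 'tcp|wrist'; done; python3 -m handwheel '[[[0,0,0,0.005,0,0,0],[0,0,0,0,0,0,0]]]' | grep -E 'tcp|wrist'
```

```text
tcp_pos: [0.5448, -0.0357, 0.0369]
wrist_force: [-0.4, -0.1, 0.0]
tcp_pos: [0.5495, -0.0361, 0.0369]
wrist_force: [-0.6, 0.2, 0.6]
tcp_pos: [0.5545, -0.0365, 0.0371]
wrist_force: [-0.2, 0.7, -0.2]
```

```bash
for i in 1; do python3 -m handwheel '[[[0,0,0,0.004,0,0,0],[0,0,0,0.004,0,0,0]]]' | grep -E 'tcp|wrist'; python3 -m handwheel '[[[0,0,0,0.003,0,0,0],[0,0,0,0.003,0,0,0]]]' | grep -E 'tcp|wrist'; python3 -m handwheel '[[[0,0,0,0.003,0,0,0],[0,0,0,0,0,0,0]]]' | grep -E 'tcp|wrist';  python3 -m handwheel '[[[0,0,0,0.003,0,0,0],[0,0,0,0,0,0,0]]]' | grep -E 'tcp|wrist'; done
```

```text
tcp_pos: [0.5621, -0.0372, 0.0371]
wrist_force: [0.1, 0.8, 0.2]
tcp_pos: [0.5682, -0.0378, 0.037]
wrist_force: [0.1, -0.5, 0.0]
tcp_pos: [0.5714, -0.038, 0.0369]
wrist_force: [-0.1, 0.1, 0.1]
tcp_pos: [0.5743, -0.0383, 0.037]
wrist_force: [0.2, 0.4, 1.2]
```

```bash
cat > dr.py <<'E'
from station import r,cams
from h import *
import sys
o=np.array([.611,.0285,0]);X=np.array([.9959,-.0906,0]);Y=np.array([.0906,.9959,0])
for cn in ('scene','top'):
    im=cams.capture(cn); cv2.imwrite(f'pics/{cn}_now.png',im[:,:,::-1]); cal=cams.get_calibration(cn); old=cv2.imread(f'pics/raw_{cn}.png')[:,:,::-1]
    for nm,yc in (('L',.040),('R',-.040),('R',-.12)):
        print(cn,nm,yc)
        for d in np.arange(-.01,.131,.01):
            u=proj(cal,o-X*d+Y*yc+[0,0,.064]); i,j=np.round(u[::-1]).astype(int)
            print('%.2f'%d,im[i,j],old[i,j],end=' | ')
        print()
E
python3 dr.py
```

```text
scene L 0.04
-0.01 [165 111  73] [152 104  67] | 0.00 [198 168 128] [195 165 126] | 0.01 [197 168 126] [121  99  72] | 0.02 [193 163 121] [129 105  80] | 0.03 [201 166 129] [128 106  79] | 0.04 [200 167 127] [118  99  75] | 0.05 [187 154 115] [174 144 108] | 0.06 [125 104  80] [122 103  75] | 0.07 [48 35 26] [212 174 132] | 0.08 [62 52 47] [111  76  48] | 0.09 [92 86 88] [153 105  68] | 0.10 [66 58 56] [157 112  70] | 0.11 [67 61 56] [199 159  86] | 0.12 [65 58 55] [195 154  82] | 0.13 [67 61 56] [201 159  86] | 
scene R -0.04
-0.01 [160 109  74] [151 104  70] | 0.00 [149 128  98] [137 113  85] | 0.01 [102  67  49] [100  65  49] | 0.02 [138  87  63] [132  86  61] | 0.03 [127  78  56] [117  75  49] | 0.04 [142 106  77] [134 100  75] | 0.05 [105  86  68] [138 114  89] | 0.06 [49 39 30] [136 112  85] | 0.07 [64 60 56] [125 104  78] | 0.08 [38 31 34] [126 104  76] | 0.09 [50 40 35] [145 118  89] | 0.10 [50 39 26] [117  78  53] | 0.11 [41 34 25] [99 73 49] | 0.12 [49 39 33] [155 104  68] | 0.13 [45 36 26] [201 158  84] | 
scene R -0.12
-0.01 [160 108  70] [149 102  65] | 0.00 [125 103  78
[... 1247 characters left out ...]
0.08 [131 111  83] [124 105  78] | 0.09 [113  95  72] [104  88  65] | 0.10 [114  96  73] [111  94  71] | 0.11 [120  86  58] [115  85  59] | 0.12 [89 59 33] [83 54 31] | 0.13 [116  92  44] [112  87  42] | 
top R -0.12
-0.01 [80 77 72] [85 71 53] | 0.00 [58 49 43] [90 77 59] | 0.01 [133 114  86] [127 108  82] | 0.02 [91 76 59] [128 108  82] | 0.03 [35 31 30] [129 109  83] | 0.04 [48 46 46] [130 110  85] | 0.05 [92 77 56] [131 111  84] | 0.06 [93 79 58] [130 111  84] | 0.07 [95 80 62] [130 110  83] | 0.08 [92 77 59] [131 110  84] | 0.09 [131 112  84] [131 109  85] | 0.10 [138 117  90] [131 111  83] | 0.11 [125 104  78] [125 100  75] | 0.12 [78 50 26] [102  68  40] | 0.13 [92 71 36] [88 69 37] |
```

Run:
```python
from station import r,cams
from h import *
s=r.sense(); cal=cams.get_calibration('scene'); im=cv2.imread('pics/scene_now.png'); old=cv2.imread('pics/raw_scene.png')
print(s['tcp_pos'],s['joints'],s['gripper_width'])
for z in (0,.02,.04,.06,.08): print(z,proj(cal,np.array(s['tcp_pos'])+[0,0,z]))
d=np.abs(im.astype(int)-old).sum(2)>40
u,v=np.round(proj(cal,s['tcp_pos'])).astype(int)
for y in range(v-34,v+16): print(y,''.join('#' if d[y,x] else '.' for x in range(u-50,u+50)))
W=cams.get_calibration('wrist')
st=dict(ee_rot=[[0.996,-0.092,-0.001],[-0.092,-0.996,0.002],[-0.002,-0.002,-1.0]],tcp_pos=np.array([.5665,.1174,.1891]))
for P in [(.639,.1738,.077),(.612,-.1184,.077)]: print((proj(W,P,st)+.5)*1.5625-.5)
```

```text
[ 0.57382584 -0.03834323  0.03693532] [ 12.34679178  26.10637772 -17.88092373   0.08403893 -45.99040409
  72.41388479] 0.004938587767908678
0 [252.35186307 232.86333858]
0.02 [252.26241853 228.34562795]
0.04 [252.16994877 223.67208997]
0.06 [252.07430244 218.83476281]
0.08 [251.97531828 213.82515071]
199 ......####################.####.#.#############################################################....#
200 ......################...#........###############################################################...
201 ......#####################.......###############################################################...
202 ......#####################.......##############################################################....
203 ......#####################........#############################################################....
204 ......###############..............#############################################################....
205 ......###############............##########################################...#...##############....
206 ......################...##################################
[... 3807 characters left out ...]
....#.........
243 ########..........#........##.......#............................#.....................#...........#
244 ########................................#............#...............................#....#.......#.
245 #########............................................................#........................#.....
246 #########..............#...............#..........................#..........#.......#..............
247 #########................................................#..#....................................#..
248 #########......................................................................#...............#....
[305.68742654 187.65152766]
[719.47796318 191.87524263]
```

The drawer has not moved: the shut fingers went over the panel and knob, so their ends sit higher than the TCP reading. I'll retreat, open the fingers (full reach), come back in front of the panel and feel for contact.

```bash
python3 -m handwheel '[[[0,0,0,0,0,-0.02,0],[0,0,0,0,0,-0.03,0],[0,0,0,0,0,-0.03,0],[0,0,0,0,0,-0.02,0],[0,0,0,-0.03,0,0,0.04],[0,0,0,-0.04,0,0,0.087],[0,0,0,-0.04,0,0,0.087],[0,0,0,-0.025,0,0,0.087],[0,0,0,0,0,0,0.087],[0,0,0,0,0,0,0.087],[0,0,0,0,0,0,0.087],[0,0,0,0,0,0,0.087]]]'; python3 plan.py .440 -.0265 .036 -5.2
python3 - <<'E'
from station import r,cams
from h import *
# check finger tips: dark mask in the scene picture around the predicted tips
s=r.sense(); cal=cams.get_calibration('scene'); im=cams.capture('scene').astype(int); E=np.array(s['ee_rot'])
for k in (-1,1):
    P=np.array(s['tcp_pos'])+E[:,1]*k*.050; print(k,proj(cal,P),proj(cal,P-[0,0,.02]),proj(cal,P+[0,0,.03]))
u,v=np.round(proj(cal,s['tcp_pos'])).astype(int)
for y in range(v-26,v+12): print(y,''.join('#' if im[y,x].max()<85 else '.' for x in range(u-40,u+40)))
print(u-40)
E
```

```text
time_s: 19.15
tcp_pos: [0.4403, -0.026, 0.1368]
ee_rot: [[0.996, -0.091, 0.001], [-0.091, -0.996, -0.001], [0.001, 0.001, -1.0]]
wrist_force: [0.4, 0.2, 1.3]
gripper_width: 0.65
gripper_force: 0.0
turn units (do first) [ 0.0088 -0.0088  0.0008] then shift [-0.0003  0.0006  0.1008]
yaw -5.195093696165911 tcp [ 0.4403 -0.026   0.1368] t 19.15 F [0.4416 0.1521 1.2913] w 0.6497785112716827 0.0
-1 [263.83010536 163.36065116] [263.73192886 168.80631599] [263.98310445 154.85450748]
1 [223.80709695 168.04457058] [224.35307942 173.46676285] [222.95517134 159.57128331]
140 ####.........#############.#......##########.......#################........###.
141 ####...#####.#############.########................#################.........##.
142 ########.....#############.........................##########...................
143 .###########.#############.........................######.......................
144 .#######.....##############........................#######......................
145 .####.........#############........................######.......................
146 ..###.........######
[... 1999 characters left out ...]
................
170 ................................................................................
171 ................................................................................
172 ................................................................................
173 ................................................................................
174 ................................................................................
175 ................................................................................
176 ................................................................................
177 ................................................................................
204
```

```bash
python3 -m handwheel '[[[0,0,0,0,0,0.0,0.087],[0,0,0,0,0,0,0.087],[0,0,0,0,0,0,0.087],[0,0,0,0,0,0.02,0.087],[0,0,0,0,0,0.03,0.087],[0,0,0,0,0,0.03,0.087],[0,0,0,0,0,0.02,0.087],[0,0,0,0,0,0.012,0.087],[0,0,0,0,0,0.006,0.087],[0,0,0,0,0,0.003,0.087],[0,0,0,0,0,0,0.087]]]'
python3 - <<'E'
from station import cams
from h import *
W=cams.get_calibration('wrist')
st=dict(ee_rot=[[0.996,-0.092,-0.001],[-0.092,-0.996,0.002],[-0.002,-0.002,-1.0]],tcp_pos=np.array([.5665,.1174,.1891]))
j=at(W,((238+.5)/1.5625-.5,(160+.5)/1.5625-.5),.085,st); d=j-[.611,.0285,.085]
print('jug',j,'chest frame',d@[.9959,-.0906,0],d@[.0906,.9959,0])
E
```

```text
time_s: 20.3
tcp_pos: [0.4398, -0.0261, 0.016]
ee_rot: [[0.996, -0.09, 0.001], [-0.09, -0.996, -0.001], [0.001, 0.001, -1.0]]
wrist_force: [-0.1, -0.4, -0.1]
gripper_width: 1.003
gripper_force: 0.0
jug [0.66176766 0.21481715 0.085     ] chest frame 0.033679177646626604 0.1901528035005663
```

```bash
python3 -m handwheel '[[[0,0,0,0.008,0,0,0.087],[0,0,0,0.008,0,0,0.087],[0,0,0,0.008,0,0,0.087],[0,0,0,0.006,0,0,0.087],[0,0,0,0.006,0,0,0.087],[0,0,0,0.006,0,0,0.087],[0,0,0,0.006,0,0,0.087]]]' | grep -E 'tcp|wrist';python3 -m handwheel '[[[0,0,0,0.006,0,0,0.087],[0,0,0,0.006,0,0,0.087]]]' | grep -E 'tcp|wrist'; python3 dr.py | grep -A1 -E 'R -0.12'
```

```text
tcp_pos: [0.4871, -0.0307, 0.0157]
wrist_force: [-1.0, -0.0, 0.5]
tcp_pos: [0.4991, -0.0319, 0.0157]
wrist_force: [-0.9, -1.3, 0.5]
scene R -0.12
-0.01 [160 110  72] [149 102  65] | 0.00 [193 158 120] [182 151 115] | 0.01 [193 160 122] [183 150 116] | 0.02 [189 157 117] [182 152 116] | 0.03 [193 162 122] [181 151 113] | 0.04 [204 169 129] [182 153 116] | 0.05 [132 109  84] [179 150 111] | 0.06 [135 112  82] [184 154 116] | 0.07 [118  80  56] [144 120  93] | 0.08 [115  82  56] [132 109  81] | 0.09 [112  79  49] [148 122  92] | 0.10 [47 39 29] [117  82  51] | 0.11 [49 40 28] [106  74  47] | 0.12 [54 44 37] [163 116  73] | 0.13 [60 53 50] [198 153  81] | 
--
top R -0.12
-0.01 [64 55 47] [85 71 53] | 0.00 [52 42 37] [90 77 59] | 0.01 [54 45 39] [127 108  82] | 0.02 [54 42 38] [128 108  82] | 0.03 [59 47 42] [129 109  83] | 0.04 [54 44 38] [130 110  85] | 0.05 [50 44 36] [131 111  84] | 0.06 [52 43 35] [130 111  84] | 0.07 [58 49 43] [130 110  83] | 0.08 [70 64 59] [131 110  84] | 0.09 [80 77 73] [131 109  85] | 0.10 [49 44 41] [131 111  83] | 0.11 [24 24 27] [125 100  75] | 0.12 [55 46 35] [102  68  40] | 0.13 [71 60 37] [88 69 37] |
```

The drawer now follows. I'm continuing at 0.08 m/s, then slowing for the catch.

```bash
python3 -m handwheel '[[[0,0,0,0.008,0,0,0.087],[0,0,0,0.008,0,0,0.087],[0,0,0,0.008,0,0,0.087],[0,0,0,0.008,0,0,0.087],[0,0,0,0.008,0,0,0.087],[0,0,0,0.008,0,0,0.087],[0,0,0,0.008,0,0,0.087],[0,0,0,0.008,0,0,0.087],[0,0,0,0.006,0,0,0.087],[0,0,0,0.004,0,0,0.087]]]' | grep -E 'tcp|wrist'; python3 -m handwheel '[[[0,0,0,0.003,0,0,0.087],[0,0,0,0.003,0,0,0.087]]]' | grep -E 'tcp|wrist'; python3 -m handwheel '[[[0,0,0,0.003,0,0,0.087]]]' | grep -E 'tcp|wrist'; python3 -m handwheel '[[[0,0,0,0.003,0,0,0.087]]]' | grep -E 'tcp|wrist'
```

```text
tcp_pos: [0.5738, -0.0382, 0.016]
wrist_force: [-1.6, -0.4, 1.2]
tcp_pos: [0.579, -0.0387, 0.016]
wrist_force: [-1.5, -0.2, -0.5]
tcp_pos: [0.582, -0.039, 0.016]
wrist_force: [-1.7, -0.7, -0.6]
tcp_pos: [0.5837, -0.0393, 0.0159]
wrist_force: [-7.2, 3.9, 5.5]
```

```bash
for i in 1; do python3 -m handwheel '[[[0,0,0,0.003,0,0,0.087]]]' | grep -E 'tcp|wrist'; python3 -m handwheel '[[[0,0,0,0.003,0,0,0.087]]]' | grep -E 'tcp|wrist'; python3 -m handwheel '[[[0,0,0,0.003,0,0,0.087]]]' | grep -E 'tcp|wrist'; python3 -m handwheel '[[[0,0,0,0.002,0,0,0.087]]]' | grep -E 'tcp|wrist'; done
```

```text
tcp_pos: [0.5839, -0.0395, 0.0157]
wrist_force: [-5.2, 1.8, 3.8]
tcp_pos: [0.5866, -0.0399, 0.0155]
wrist_force: [-10.1, 5.9, 8.3]
tcp_pos: [0.591, -0.0401, 0.0156]
wrist_force: [-0.6, 0.0, -0.9]
tcp_pos: [0.5942, -0.0402, 0.0158]
wrist_force: [-7.6, 3.6, 5.5]
```

The right drawer peaked at 10 N, snapped in, and stops solid at the home position. I'm backing off, sliding across in front of the left drawer and pushing it the same way, offset to stay clear of the jug.

```bash
python3 -m handwheel '[[[0,0,0,-0.01,0,0,0.087],[0,0,0,-0.02,0,0,0.087],[0,0,0,-0.03,0,0,0.087],[0,0,0,-0.03,0,0,0.087],[0,0,0,-0.03,0,0,0.087],[0,0,0,-0.015,0,0,0.087],[0,0,0,-0.008,0,0,0.087],[0,0,0,0,0,0,0.087],[0,0,0,0,0,0,0.087]]]' | grep -E 'tcp|wrist'; python3 plan.py .462 .1023 .016 -5.2;  python3 dr.py | grep -A1 -E 'R -0'
```

```text
tcp_pos: [0.4551, -0.0271, 0.0163]
wrist_force: [0.9, -0.3, 0.3]
turn units (do first) [ 0.0018 -0.0333  0.0105] then shift [-0.0048 -0.1294  0.0003]
yaw -5.136832425704747 tcp [ 0.4551 -0.0271  0.0163] t 24.0 F [ 0.9136 -0.3154  0.2559] w 1.0027393531872202 0.0
scene R -0.04
-0.01 [158 111  73] [151 104  70] | 0.00 [149 110  69] [137 113  85] | 0.01 [205 161  84] [100  65  49] | 0.02 [208 165  89] [132  86  61] | 0.03 [210 162  89] [117  75  49] | 0.04 [210 164  87] [134 100  75] | 0.05 [142 114  59] [138 114  89] | 0.06 [209 162  83] [136 112  85] | 0.07 [205 160  86] [125 104  78] | 0.08 [207 161  85] [126 104  76] | 0.09 [211 165  88] [145 118  89] | 0.10 [207 166  88] [117  78  53] | 0.11 [207 164  87] [99 73 49] | 0.12 [208 164  89] [155 104  68] | 0.13 [204 158  83] [201 158  84] | 
scene R -0.12
-0.01 [164 115  75] [149 102  65] | 0.00 [184 141  78] [182 151 115] | 0.01 [210 164  88] [183 150 116] | 0.02 [213 165  90] [182 152 116] | 0.03 [207 163  87] [181 151 113] | 0.04 [205 162  85] [182 153 116] | 0.05 [208 164  87] [179 150 111] | 0.06 [209 163  90] [184 154 116] | 0.07
[... 531 characters left out ...]
] [97 78 59] | 0.08 [66 56 51] [124 105  78] | 0.09 [71 59 55] [104  88  65] | 0.10 [73 62 56] [111  94  71] | 0.11 [74 62 57] [115  85  59] | 0.12 [65 56 51] [83 54 31] | 0.13 [70 62 54] [112  87  42] | 
top R -0.12
-0.01 [114  77  49] [85 71 53] | 0.00 [89 61 41] [90 77 59] | 0.01 [73 50 29] [127 108  82] | 0.02 [139 112  56] [128 108  82] | 0.03 [119  94  45] [129 109  83] | 0.04 [142 115  58] [130 110  85] | 0.05 [96 79 49] [131 111  84] | 0.06 [54 47 40] [130 111  84] | 0.07 [51 40 35] [130 110  83] | 0.08 [56 49 42] [131 110  84] | 0.09 [53 45 37] [131 109  85] | 0.10 [58 51 43] [131 111  83] | 0.11 [55 46 42] [125 100  75] | 0.12 [53 45 38] [102  68  40] | 0.13 [52 44 39] [88 69 37] |
```

```bash
python3 -m handwheel '[[[0,0,0,-0.005,-0.01,0,0.087],[0,0,0,0,-0.02,0,0.087],[0,0,0,0,-0.03,0,0.087],[0,0,0,0,-0.03,0,0.087],[0,0,0,0,-0.025,0,0.087],[0,0,0,0,-0.014,0,0.087],[0,0,0,0,0,0,0.087],[0,0,0,0,0,0,0.087]]]' | grep -E 'tcp|wrist'; python3 plan.py .462 .1023 .016 -5.2; python3 -m handwheel '[[[0,0,0,0.008,0,0,0.087],[0,0,0,0.008,0,0,0.087],[0,0,0,0.008,0,0,0.087],[0,0,0,0.008,0,0,0.087],[0,0,0,0.008,0,0,0.087],[0,0,0,0.008,0,0,0.087],[0,0,0,0.008,0,0,0.087],[0,0,0,0.008,0,0,0.087]]]' | grep -E 'tcp|wrist'
```

```text
tcp_pos: [0.4596, 0.1014, 0.0155]
wrist_force: [0.6, -0.4, -0.3]
turn units (do first) [0.0129 0.0002 0.0051] then shift [ 0.0023 -0.0011 -0.0005]
yaw -5.169384868105464 tcp [0.4596 0.1014 0.0155] t 24.9 F [ 0.637  -0.3601 -0.3414] w 0.9987592811513252 0.0
tcp_pos: [0.5237, 0.0953, 0.0156]
wrist_force: [-2.0, -1.0, 0.9]
```

```bash
python3 -m handwheel '[[[0,0,0,0.008,0,0,0.087],[0,0,0,0.008,0,0,0.087],[0,0,0,0.008,0,0,0.087],[0,0,0,0.008,0,0,0.087],[0,0,0,0.008,0,0,0.087],[0,0,0,0.008,0,0,0.087],[0,0,0,0.006,0,0,0.087],[0,0,0,0.004,0,0,0.087],[0,0,0,0.003,0,0,0.087],[0,0,0,0.003,0,0,0.087]]]' | grep -E 'tcp|wrist'; for i in 1; do python3 -m handwheel '[[[0,0,0,0.003,0,0,0.087]]]' | grep -E 'tcp|wrist';python3 -m handwheel '[[[0,0,0,0.003,0,0,0.087]]]' | grep -E 'tcp|wrist';python3 -m handwheel '[[[0,0,0,0.003,0,0,0.087]]]' | grep -E 'tcp|wrist';python3 -m handwheel '[[[0,0,0,0.003,0,0,0.087]]]' | grep -E 'tcp|wrist'; done
```

```text
tcp_pos: [0.5877, 0.0901, 0.0159]
wrist_force: [-1.7, 0.2, -0.1]
tcp_pos: [0.5906, 0.0898, 0.0159]
wrist_force: [-1.2, 0.7, -0.3]
tcp_pos: [0.5936, 0.0895, 0.0159]
wrist_force: [-0.9, -0.6, -0.4]
tcp_pos: [0.5961, 0.0891, 0.0158]
wrist_force: [-5.7, 2.7, 2.8]
tcp_pos: [0.5968, 0.089, 0.0157]
wrist_force: [-3.9, 1.0, 0.4]
```

```bash
for i in 1; do python3 -m handwheel '[[[0,0,0,0.003,0,0,0.087]]]' | grep -E 'tcp|wrist';python3 -m handwheel '[[[0,0,0,0.003,0,0,0.087]]]' | grep -E 'tcp|wrist';python3 -m handwheel '[[[0,0,0,0.002,0,0,0.087]]]' | grep -E 'tcp|wrist'; done
```

```text
tcp_pos: [0.5984, 0.0887, 0.0155]
wrist_force: [-6.4, 2.5, 3.0]
tcp_pos: [0.6041, 0.0884, 0.0157]
wrist_force: [-1.1, -0.5, -1.1]
tcp_pos: [0.6067, 0.0884, 0.0159]
wrist_force: [-7.3, 2.8, 3.7]
```

Same signature as the right drawer: a peak, a snap, then a solid stop. Backing off and checking.

```bash
python3 -m handwheel '[[[0,0,0,-0.01,0,0,0.087],[0,0,0,-0.02,0,0,0.087],[0,0,0,-0.03,0,0,0.087],[0,0,0,-0.03,0,0,0.087],[0,0,0,-0.02,0,0,0.087],[0,0,0,-0.01,0,0,0.087],[0,0,0,0,0,-0.03,0.087],[0,0,0,0,0,-0.04,0.087],[0,0,0,0,0,-0.04,0.087],[0,0,0,0,0,-0.03,0.087],[0,0,0,0,0,0,0.087],[0,0,0,0,0,0,0.087]]]' | grep -E 'tcp|wrist|time'
python3 - <<'E'
from station import r,cams
from h import *
o=np.array([.611,.0285,0]);X=np.array([.9959,-.0906,0]);Y=np.array([.0906,.9959,0])
cal=cams.get_calibration('scene'); im=cams.capture('scene').astype(int); cv2.imwrite('pics/scene_end.png',im[:,:,::-1])
for yc in (.04,.1,-.04,-.12): print(yc,[tuple(int(v) for v in im[tuple(np.round(proj(cal,o-X*d+Y*yc+[0,0,.064])[::-1]).astype(int))]) for d in (-.01,0,.005,.01,.015,.02,.03)])
# change outside the drawers: bystander regions (mean abs difference start/end)
old=cv2.imread('pics/raw_scene.png')[:,:,::-1].astype(int); D=np.abs(im-old).sum(2)
for n,P in dict(clay=(.5259,-.3657,.055),green=(.3955,-.4177,.052),inkA=(.4056,.1211,.023),inkB=(.3954,.004,.02),dish=(.6155,-.165,.02),jug=(.6618,.2148,.045),tool=(.47,.28,.0),gap=(.46,-.3917,.06)).items():
    u,v=np.round(proj(cal,P)).astype(int); print(n,(u,v),round(D[v-5:v+6,u-5:u+6].mean(),1))
# bottle cork by colour around gap top
u,v=proj(cal,(.46,-.3917,.11)); print('cork pred',u,v); 
for dv in range(-4,6,2): print([tuple(int(x) for x in im[round(v)+dv,round(u)+du]) for du in (-8,-4,0,4,8)])
E
```

```text
time_s: 28.6
tcp_pos: [0.4887, 0.0995, 0.1566]
wrist_force: [-0.7, -0.0, -0.6]
0.04 [(168, 118, 77), (216, 171, 90), (213, 169, 90), (212, 166, 90), (211, 166, 89), (210, 166, 89), (213, 166, 90)]
0.1 [(177, 121, 78), (215, 169, 93), (215, 172, 93), (210, 166, 87), (211, 166, 88), (215, 171, 93), (213, 168, 90)]
-0.04 [(161, 111, 71), (185, 134, 81), (212, 168, 88), (208, 162, 84), (210, 165, 88), (210, 166, 88), (209, 164, 86)]
-0.12 [(165, 112, 74), (182, 139, 79), (210, 164, 86), (212, 167, 89), (208, 163, 86), (208, 163, 85), (207, 163, 85)]
clay (np.int64(115), np.int64(240)) 14.6
green (np.int64(94), np.int64(203)) 55.3
inkA (np.int64(293), np.int64(175)) 13.9
inkB (np.int64(252), np.int64(181)) 20.4
dish (np.int64(205), np.int64(262)) 30.4
jug (np.int64(363), np.int64(239)) 18.7
tool (np.int64(353), np.int64(187)) 26.1
gap (np.int64(103), np.int64(220)) 222.3
cork pred 96.38743133617294 207.43056830120545
[(97, 104, 90), (106, 116, 101), (118, 120, 100), (72, 79, 68), (146, 114, 87)]
[(96, 102, 86), (105, 110, 94), (188, 140, 97), (131, 100, 77), (150, 117, 83)]
[(77, 81, 64), (169, 129, 93), (177, 133, 94), (176, 133, 93), (118, 100, 80)]
[(74, 79, 64), (99, 83, 65), (169, 130, 92), (178, 138, 97), (118, 73, 50)]
[(108, 94, 75), (84, 74, 62), (120, 93, 67), (134, 93, 65), (126, 82, 55)][ WARN:0@0.850] global loadsave.cpp:1063 imwrite_ Unsupported depth image for selected encoder is fallbacked to CV_8U.
```

Both drawers are home, the cork is where predicted in the gap, and the surroundings are unchanged. Handing in.

```bash
python3 -c "
from station import r; print(r.finish_job())"
```

```text
the job is handed in; nothing more can be done
None
```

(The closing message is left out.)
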